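Slide two pipe fittings off the sorting shelf into the empty cells

TASK

Drop the brass plug and the galvanized bushing, in either order, into the two empty cells of the divided box (those with a green pad on the floor), one in each: push the plug out of its spring clip, and slide each part along the raised shelf and over its far edge into its cell. Slide the parts, do not lift them off the shelf, and do not let them catch on the yellow divider tops; leave everything else where it is.

Things in the scene. Friction and masses are not known exactly. Their poses are not given: they have to be found in the camera images.
- shelf_edge (a point): Middle of the far edge of the fixed sorting shelf, on its top face. x: level, from the shelf out over the divided box; y: left along the edge; z: up. The shelf is a flat grey top 75 mm above the bench, from this edge back to x = -175 mm, 273 mm wide (y = -136.5 to 136.5 mm). A part pushed slowly past the edge tips over it and falls into the cell there.
- box_middle (a point): Centre of the blue divided box, 40 mm beyond the shelf edge, at shelf-top height; axes as shelf_edge. Four open cells in a row along y, each 80 mm (x) by 62 mm (y), centres at y = -100.5, -33.5, 33.5, 100.5 mm, floor 69 mm below the shelf top. Walls 5 mm thick; the far wall stands 15 mm above the shelf top; no wall above the shelf top on the shelf side.
- divider_tops: The yellow edgings, 5 mm wide and 80 mm long, on the tops of the three dividers and two end walls of the box; they begin at the shelf edge and stand 8 mm above the shelf top, at y = -134, -67, 0, +67, +134 mm. Same origin in plan and same axes as shelf_edge (origin on the bench).
- pad_a: Green pad (72 x 54 x 2 mm) lying fixed in the middle of the floor of one of the two empty cells; origin at the centre of its underside, x and y parallel to those of the shelf.
- pad_b: Green pad like pad_a, in the other empty cell.
- clip: Steel spring clip board, fixed on the shelf: plate 72 (x) x 94 (y) x 3 mm thick, origin at the centre of its underside, axes parallel to the shelf's. The plug stands on it over its origin, gripped at its widest between a fixed jaw (+y) and a sprung jaw (-y). Jaw tops 25 mm above the shelf; they reach 10 mm (fixed) and 8 mm (sprung; its block 13 mm) either way along x.
- jaw_face (a point): Middle of the sprung jaw's gripping face, 21 mm to -y of the clip's centre. It presses with about 3.5 N, so a push of a few newtons along the shelf's +x slides the plug out; the clip is open in front (+x) and behind (-x). Once the plug is out, the jaw moves in 2 mm and leaves a gap of 40 mm. The plug drops 3 mm from plate to shelf.
- plug_center (a point): Centre (half-way up) of the brass pipe plug, standing on the clip board, loose but gripped: round threaded body 42 mm in diameter and 19 mm high, with a hexagonal head 28 mm across the corners above it, 31 mm high in all, about 0.18 kg. The point is 15.5 mm above its underside; its z axis points out of the head.
- bushing_center (a point): Centre (half-way up) of the grey galvanized bushing, standing loose on the shelf: hexagonal flange 44 mm across the corners and 14 mm high at the bottom, round threaded body 33 mm in diameter above it, 30 mm high in all, about 0.16 kg. The point is 15 mm above its underside.
- valve: Green-patinated bronze valve body, 46 x 34 x 58 mm, loose, standing in a taken cell; origin at its underside. Leave alone.
- knob: White porcelain sink knob, 48 mm in diameter, 40 mm high, loose, standing in the other taken cell; origin at its underside. Leave alone.
- tape_spool: White tape spool, 54 mm in diameter, 19 mm high, on the bench on the left. Leave alone.
- paste_tin: Tin with a red band, 64 mm in diameter, 75 mm high, on the bench on the left. Leave alone.
- mug: Blue mug, 80 mm in diameter, 90 mm high, on the bench on the left. Leave alone.
- wrench: Steel wrench lying on the bench on the right. Leave alone.
- coupling: Copper coupling ring, 42 mm in diameter, 40 mm high, on the bench on the right. Leave alone.
- plug: The brass plug itself (see plug_center); origin at the centre of its underside.
- bushing: The bushing itself (see bushing_center); origin at the centre of its underside.
Mind the look-alikes: they are no part of the job. Leave any blue look-alike of the plug alone. What is shaped like the bushing but purple is not meant.

How it is judged (in metres and radians):
At the end, for the whole second after the job is handed in: The plug and the bushing lie at rest, one in each of the two cells with a green pad: the centre of each within that cell (within 42 mm along it and 33 mm across it from the pad's centre) and lower than 45 mm above the bench, whichever way up (((x of plug_center in the frame of pad_a between -0.042 and 0.042 m and y of plug_center in the frame of pad_a between -0.033 and 0.033 m and height (world z) of each of plug_center, bushing_center below 0.045 m and x of bushing_center in the frame of pad_b between -0.042 and 0.042 m and y of bushing_center in the frame of pad_b between -0.033 and 0.033 m) or (x of plug_center in the frame of pad_b between -0.042 and 0.042 m and y of plug_center in the frame of pad_b between -0.033 and 0.033 m and height (world z) of each of plug_center, bushing_center below 0.045 m and x of bushing_center in the frame of pad_a between -0.042 and 0.042 m and y of bushing_center in the frame of pad_a between -0.033 and 0.033 m)) and linear speed of each of plug, bushing below 0.02 m/s); the robot touches nothing.
It fails at once if the plug or the bushing is lifted (its centre more than about 25 mm above where it stands on the shelf) (height (world z) of plug_center above 0.118 m or height (world z) of bushing_center above 0.115 m).
It fails at once if the plug or the bushing catches a yellow divider top (more than 4 N) (contact force between any of plug, bushing and divider_tops above 4 N).
It fails at once if another thing in the box or on the bench is moved by more than 20 mm (distance of any of valve, knob, tape_spool, paste_tin, mug, wrench, coupling from where it was at the start of the episode above 0.02 m).
It also fails if it takes over 72 s, if anything falls off the work surface, if the arm or the gripper's body presses on something with over 40 N, if the wrist force passes 120 N, or if a joint passes its speed limit or range.

ROBOT

A 6-joint arm with a two-finger parallel gripper is mounted at the origin on the work surface. World frame = base frame: x ahead of the robot, y to its left, z up, the work surface at z = 0. Lengths are in mm, angles in rad, forces in N, time in s.
With the tool pointing down it reaches from about 325 to 925 mm from the base axis. Payload 3.1 kg.
Tool frame: the origin (TCP) lies at the centre of the arm's flange, where the gripper is bolted on; the fingertips stand 173 mm ahead of it and the grasp point (between the pads) lies 155 mm ahead of it (tcp_to_grasp is the distance from the TCP to the grasp point, in mm); y points along the fingers, z is the direction in which the jaws open and shut, and the axes are right-handed (so a half turn about y gives the same grasp; the last joint's range is limited). The gripper opens to 85 mm and grips with 20 to 120 N. Pads are 22 mm wide; open, the fingers measure 114 mm over their backs; the gripper's body (76 mm by 85 mm) begins 54 mm behind the grasp point. The pads swing forward as they close: fully open they stand 13 mm farther back than shut.
Start: joints at [1.194, 0.217, 1.613, -0, 1.311, -0.112], TCP at [163.554, 603.234, 404.7] pointing down, gripper open.
Joint ranges: [-2.75, 2.75], [-0.78, 2.1], [0.31, 2.55], [-1.13, 4.27], [0.13, 2.63], [-2.58, 2.58]. Speed limits (rad/s): [2.79, 2.79, 3.14, 3.14, 3.14, 3.14].

INTERFACE

Orientations are given as a rotation vector (axis times angle).
In Python, from plant import state, grab_frame, calibration, finish_job, spot_in, tcp_to_grasp gives the robot as it stands. The module is installed in compiled form; this text tells all that it offers.
- The arm moves only by the tool send_rows, never from a script. Its argument "moves" is a list of rows, each an object of numbers: "jaw": the opening, from 0 (shut) to 1 (fully open); "tx", "ty", "tz": the shift along the tool's x, y, z in cm; "turn": the turn about the tool's y in rad. In form: [{"jaw": .., "tx": .., "ty": .., "tz": .., "turn": ..}, ...]. A call has exactly 8 rows; each row is the pose to reach, as a shift and turn from the pose commanded when the call began, along the tool's axes at that moment; what a row does not reach only later rows make up. A row lasts 1/10 s, in which the tool goes at most 50 mm and 8.59 degrees, less where a joint would pass 70% of its speed; a pose out of reach is approached as far as the arm can. A call with a gripper value outside its range is refused whole. The fingers move at their own pace and stop on an object; the grip force is fixed at half the most. Time passes only in rows, so rows that repeat a pose let the fingers close, or fill a call up. It gives the time, the measured TCP pose, the force and the opening at its end, in the units of the state.
- state(): the state, without advancing time (a new reading comes with each control period).
- grab_frame(name): name is "side" or "top"; returns the picture (400x640x3 uint8, red, green, blue); there is no depth.
- calibration(name): a dict with "fx", "fy", "cx", "cy" (pixels), "view" (4x4, takes a point from world to camera coordinates). Camera axes: x right, y up, looking along -z (the intrinsics and any distortion apply to the point x, -y, -z); pixel columns grow to the right and rows downward; lengths in mm; the calibration is good to about 2 mm. A picture is of the moment at which its call begins. calibration takes no time and is no camera call.
- finish_job(): hands the job in, once; it reports no verdict.
Trained networks look in the newest picture that a camera, given by its name, has taken for a name from the list of things; names that differ only in an ending like _2 or _b are one class to them, and where a whole thing is asked for, a point or a joint stands for the part that bears it (a point fixed in the world has none). Each returns a list of dicts, best first, with "score" (0 to 1); they miss things now and then, are a little off and sometimes report something else, mostly with a low value. They report only what shows in the picture. A call takes as long as a camera call. They do not tell look-alikes from the thing itself.
- spot_in(camera, name): "extent" ([centre column, centre row, width, height] in pixels, round what is visible of it).
The state is a dict: "clock": time; "joint_pos": joint angles; "joint_velocities": joint speeds; "tau": joint torques, N m; "tool_pos": TCP position; "eef_rot": TCP orientation; "contact_force": force on the tool from outside, world axes, zero at the start; "moment": the same for the moment, N m; "finger_gap": finger opening in mm.
Only numpy, scipy, OpenCV 4.12 (cv2) and the standard library are available. Lean on these libraries where they do the work, as an engineer would, in place of code of your own. Each camera call takes 0.05 s, during which the arm holds its last target. There are 200 camera calls.

## Working session

There is one attempt and no reset: what is moved stays moved. The work goes in short steps, Python scripts to look and compute and a tool call to move; the robot and the scene stay as the last step left them, time stands still between calls to the robot, and variables do not carry over. Pictures are saved under pics/ and viewed, about 8 in all and at most 12, crops included, and the job is handed in when it is done.

Besides the shell and the picture viewer there is one more tool, called after "Request:" by a JSON object that holds its "op" and its "data", one argument or row to a line. send_rows: Moves the arm, as the interface text tells. Its arguments: {"type":"object","properties":{"moves":{"type":"array","items":{"type":"object","properties":{"jaw":{"type":"number"},"tx":{"type":"number"},"ty":{"type":"number"},"tz":{"type":"number"},"turn":{"type":"number"}}}}},"required":["moves"]}

```bash
mkdir -p pics
cat > h.py <<'E'
from plant import *
import numpy as np, cv2
def save(img,n): cv2.imwrite('pics/'+n,img[:,:,::-1])
def proj(cam,P):
    c=calibration(cam);V=np.array(c['view']);p=V[:3,:3]@np.array(P,float)+V[:3,3]
    return c['fx']*p[0]/-p[2]+c['cx'], c['fy']*-p[1]/-p[2]+c['cy']
def unproj(cam,u,v,z):
    c=calibration(cam);V=np.array(c['view']);R=V[:3,:3];o=-R.T@V[:3,3]
    d=R.T@np.array([(u-c['cx'])/c['fx'],-(v-c['cy'])/c['fy'],-1.])
    return o+d*(z-o[2])/d[2]
E
python3 - <<'E'
from h import *
a=grab_frame('top');b=grab_frame('side');save(a,'t0.png');save(b,'s0.png')
for c in('top','side'):
    print({k:(v if k!='view' else np.round(v,3).tolist()) for k,v in calibration(c).items()})
    for n in('plug','bushing','clip','pad_a','divider_tops','valve','knob'):
        for d in spot_in(c,n)[:4]: print(c,n,round(d['score'],2),np.round(d['extent'],1))
s=state();print(s['tool_pos'],s['eef_rot'],s['finger_gap'],s['clock'],tcp_to_grasp)
E
```

```text
{'fx': 449.45861306571356, 'fy': 449.45861306571356, 'cx': 318.1123961707788, 'cy': 196.71443816087262, 'view': [[0.077, -0.997, 0.002, 6.222], [0.971, 0.075, 0.226, -542.553], [-0.226, -0.015, 0.974, -1149.36], [0.0, 0.0, 0.0, 1.0]]}
top plug 0.58 [342.5 262.4  12.3  16. ]
top plug 0.56 [328.6 223.6  11.3  11.9]
top plug 0.54 [269.7 235.8  11.2  17.9]
top plug 0.26 [193.1 155.2  30.5  31.1]
top bushing 0.71 [424.9 235.7  12.4  10.6]
top bushing 0.6 [382.6 217.8  13.1  18.3]
top bushing 0.6 [128.8 230.9  54.   31.6]
top bushing 0.5 [350.8 193.2 114.2 104.7]
top clip 0.97 [328.6 221.4  40.5  24.2]
top clip 0.25 [353.9 192.5 112.3  98.2]
top clip 0.23 [381.8 163.   19.7  25.6]
top pad_a 0.88 [332.2 168.7  20.4  18.3]
top pad_a 0.69 [382.6 164.2  17.2  19.5]
top divider_tops 0.8 [346.4 157.4 101.9  26.4]
top valve 0.78 [357.2 165.8  14.2  19. ]
top knob 0.73 [311.5 168.6  17.6  16. ]
top knob 0.46 [348.  160.9 107.   34.5]
{'fx': 504.1257862525273, 'fy': 504.1257862525273, 'cx': 320.8178287741146, 'cy': 196.0734572639955, 'view': [[-0.897, -0.442, -0.02, 519.112], [0.27, -0.583, 0.766, -161.615], [-0.35, 0.681, 0.642, -1557.217], [0.0, 0.0, 0.0, 1.0]]}
side plug 0.6 [339.5 243.9  14.3  14.1]
side bushing 0.69 [356.9 163.4  12.   14.9]
side bushing 0.56 [377.3 167.1   8.4  12. ]
side clip 0.59 [349.2 190.5  27.7  24.8]
side divider_tops 0.77 [306.4 172.8  42.5  47.5]
[163.5575577  603.24235634 404.7488142 ] [-1.56067425  0.20785966 -0.20788231] 85.41756614377131 0.8 154.70000000000002
```

View pics/t0.png

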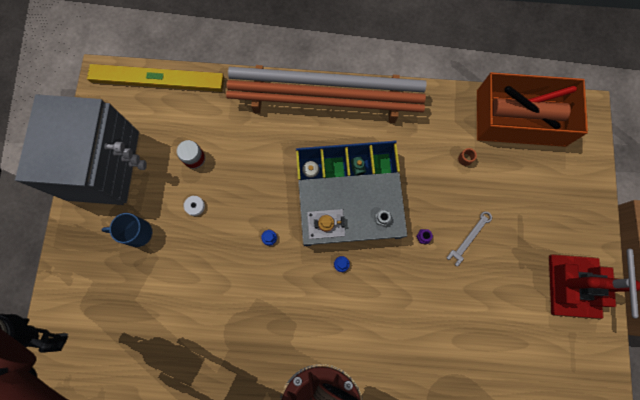

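View pics/s0.png

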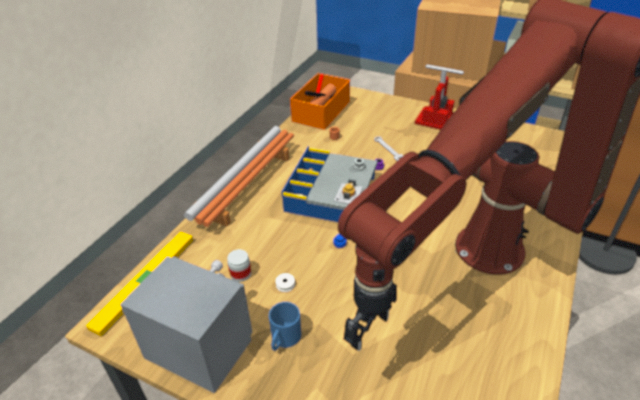

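Top view: the brass plug is in the clip at (327,222) and the grey bushing at (383,217). The look-alikes are blue at (270,237) and (342,264), and purple at (425,236). Cells from the left: knob (311,169), pad (334,167), valve (358,165), pad (382,163). I'll check these in a close crop.

Run:
```python
from h import *
a=cv2.imread('pics/t0.png')
c=cv2.resize(a[135:250,285:415],None,fx=5,fy=5,interpolation=cv2.INTER_CUBIC);cv2.imwrite('pics/t0c.png',c)
```

```text
(no output)
```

View pics/t0c.png

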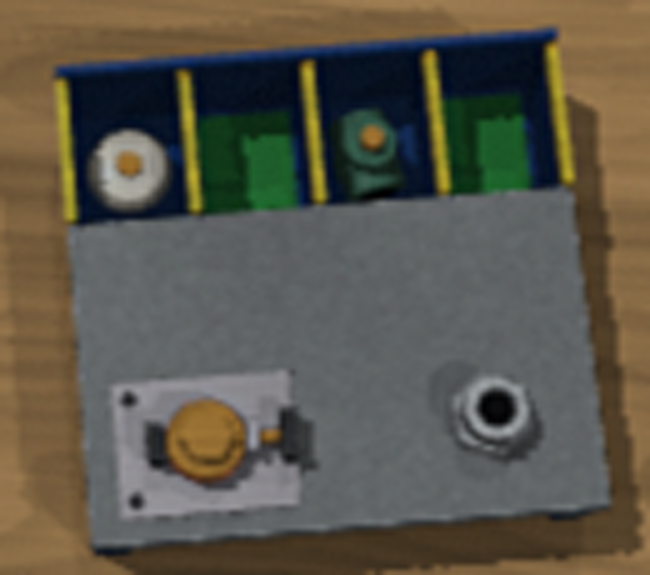

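Run:
```python
from h import *
from scipy.optimize import least_squares
f=lambda p:(np.array(p,float)+.5)/5-.5+np.array([285,135])
ys=[134,67,0,-67,-134]
near=[(70,220),(194,211),(319,201),(444,192),(568,183)];far=[(62,80),(184,70),(307,62),(430,50),(553,42)]
pts=[((0,y,83),p) for y,p in zip(ys,near)]+[((80,y,83),p) for y,p in zip(ys,far)]+[((-175,136.5,75),(94,550)),((-175,-136.5,75),(609,505))]
def W(q,P): 
    c,s=np.cos(q[2]),np.sin(q[2]);return [q[0]+c*P[0]-s*P[1],q[1]+s*P[0]+c*P[1],P[2]]
r=lambda q:np.concatenate([np.array(proj('top',W(q,P)))-f(p) for P,p in pts])
o=least_squares(r,[700,0,0]);q=o.x;print(q,np.abs(o.fun).reshape(-1,2).round(1).tolist())
def S(w): 
    c,s=np.cos(q[2]),np.sin(q[2]);d=w[0]-q[0],w[1]-q[1];return np.round([c*d[0]+s*d[1],-s*d[0]+c*d[1]],1)
for n,p,z in[('plugbody',(205,440),97),('bush top',(496,403),105),('purple?',(0,0),0)]+[('plate',p,78) for p in[(110,385),(290,370),(300,502),(123,520)]]:
    w=unproj('top',*f(p),z);print(n,w.round(1),S(w))
for n,u,v,z in[('purple',425,236,15),('blue1',270,237,15),('blue2',342,264,15)]: print(n,unproj('top',u,v,z).round(1),S(unproj('top',u,v,z)))
from scipy.spatial.transform import Rotation as R
s=state();print(R.from_rotvec(s['eef_rot']).as_matrix().round(4).tolist())
np.save('q.npy',q)
b=cv2.imread('pics/s0.png')
for P in[(0,y,83) for y in ys]+[(80,y,83) for y in ys]+[(-175,136.5,75),(-175,-136.5,75)]:
    u,v=proj('side',W(q,P)); b[int(round(v)),int(round(u))]=(0,0,255)
cv2.imwrite('pics/s0c.png',cv2.resize(b[140:230,275:395],None,fx=5,fy=5,interpolation=cv2.INTER_NEAREST))
```

```text
[ 6.01726245e+02 -2.93296729e+01  1.58262647e-01] [[0.2, 0.2], [0.4, 0.1], [0.3, 0.1], [0.2, 0.0], [0.2, 0.2], [0.3, 0.2], [0.1, 0.0], [0.1, 0.3], [0.2, 0.2], [0.4, 0.1], [0.6, 0.2], [0.5, 0.4]]
plugbody [465.5  23.   97. ] [-126.3   73.1]
bush top [ 494.9 -124.9  105. ] [-120.5  -77.6]
purple? [733.6 161.4   0. ] [160.3 167.5]
plate [494.2  75.   78. ] [-89.7 120. ]
plate [509.6 -19.2  78. ] [-89.3  24.5]
plate [439.9 -28.9  78. ] [-159.7   25.9]
plate [423.4  62.4  78. ] [-161.7  118.6]
purple [ 463.6 -252.7   15. ] [-171.6 -198.8]
blue1 [427.9 171.8  15. ] [-139.9  226. ]
blue2 [369.8 -30.1  15. ] [-229.2   35.8]
[[0.9651, 0.0, 0.2617], [-0.2617, 0.0001, 0.9651], [0.0, -1.0, 0.0001]]
```

View pics/s0c.png

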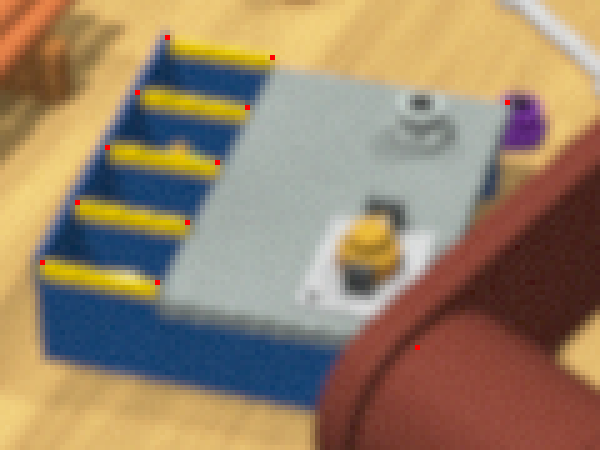

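The choice checks out: the brass plug is in the clip and the grey bushing stands alone on the right. The target cells are at y=+33.5 (plug) and y=-100.5 (bushing). The shelf fit also agrees with the side view. The plan is to hold each part with the jaws along shelf x, slide it, and release it over its cell.

```bash
cat >> h.py <<'E'
from scipy.spatial.transform import Rotation as R
q=np.load('q.npy')
def go(x,y,tipz):
    "shelf x,y and fingertip height -> tool shifts in cm and turn to tool z || shelf x"
    s=state();M=R.from_rotvec(s['eef_rot']).as_matrix();c,n=np.cos(q[2]),np.sin(q[2])
    t=np.array([q[0]+c*x-n*y,q[1]+n*x+c*y,tipz+173]);d=M.T@(t-s['tool_pos'])/10
    print('tx ty tz',d.round(2),'turn',round(np.arctan2(M[1,2],M[0,2])-q[2],3),'clock',s['clock'],'gap',s['finger_gap'].round(1),'F',np.round(s['contact_force'],1))
E
python3 -c "
from h import *
go(-125.5,72.7,232);go(-125.5,72.7,98.5)"
```

```text
Traceback (most recent call last):
  File "h.py", line 17, in go
    print('tx ty tz',d.round(2),'turn',round(np.arctan2(M[1,2],M[0,2])-q[2],3),'clock',s['clock'],'gap',s['finger_gap'].round(1),'F',np.round(s['contact_force'],1))
                                                                                                        ^^^^^^^^^^^^^^^^^^^^^
AttributeError: 'float' object has no attribute 'round'
```

```bash
sed -i "s/s\['finger_gap'\].round(1)/round(s['finger_gap'],1)/" h.py
python3 -c "
from h import *
go(-125.5,72.7,232);go(-125.5,72.7,98.5)"
```

```text
tx ty tz [ 4.442e+01 -3.000e-02 -4.811e+01] turn 1.148 clock 0.8 gap 85.4 F [ 0.3 -0.1  0.5]
tx ty tz [ 44.42  13.32 -48.11] turn 1.148 clock 0.8 gap 85.4 F [ 0.3 -0.1  0.5]
```

Request:
{"op": "send_rows", "data": {
  "moves": [
    {"jaw": 0.7,"tx": 44.4,"ty": 0,"tz": -48.1,"turn": 1.148},
    {"jaw": 0.7,"tx": 44.4,"ty": 0,"tz": -48.1,"turn": 1.148},
    {"jaw": 0.7,"tx": 44.4,"ty": 0,"tz": -48.1,"turn": 1.148},
    {"jaw": 0.7,"tx": 44.4,"ty": 0,"tz": -48.1,"turn": 1.148},
    {"jaw": 0.7,"tx": 44.4,"ty": 0,"tz": -48.1,"turn": 1.148},
    {"jaw": 0.7,"tx": 44.4,"ty": 0,"tz": -48.1,"turn": 1.148},
    {"jaw": 0.7,"tx": 44.4,"ty": 0,"tz": -48.1,"turn": 1.148},
    {"jaw": 0.7,"tx": 44.4,"ty": 0,"tz": -48.1,"turn": 1.148}
  ]
}}

```text
clock: 1.6
tool_pos: [348.8, 246.7, 405.1]
eef_rot: [-1.277, 1.094, -1.096]
contact_force: [-0.2, 0.5, -0.7]
finger_gap: 59.8
```

```bash
python3 -c "
from h import *
go(-125.5,72.7,150);print(state()['tool_pos'])"
```

```text
tx ty tz [23.94  8.22  8.17] turn -0.005 clock 1.6 gap 59.8 F [-0.2  0.5 -0.7]
[348.83682556 246.73656155 405.11678131]
```

Request:
{"op": "send_rows", "data": {
  "moves": [
    {"jaw": 0.7,"tx": 23.9,"ty": 8.2,"tz": 8.2,"turn": 0},
    {"jaw": 0.7,"tx": 23.9,"ty": 8.2,"tz": 8.2,"turn": 0},
    {"jaw": 0.7,"tx": 23.9,"ty": 8.2,"tz": 8.2,"turn": 0},
    {"jaw": 0.7,"tx": 23.9,"ty": 8.2,"tz": 8.2,"turn": 0},
    {"jaw": 0.7,"tx": 23.9,"ty": 8.2,"tz": 8.2,"turn": 0},
    {"jaw": 0.7,"tx": 23.9,"ty": 8.2,"tz": 8.2,"turn": 0},
    {"jaw": 0.7,"tx": 23.9,"ty": 8.2,"tz": 8.2,"turn": 0},
    {"jaw": 0.7,"tx": 23.9,"ty": 8.2,"tz": 8.2,"turn": 0}
  ]
}}

```text
clock: 2.4
tool_pos: [466.9, 25.9, 322.8]
eef_rot: [-1.279, 1.093, -1.091]
contact_force: [-0.3, 0.2, -0.7]
finger_gap: 59.6
```

```bash
python3 -c "
from h import *
b=grab_frame('side');a=grab_frame('top');go(-125.5,72.7,98.5)
r=lambda i,x0,y0:cv2.resize(i[y0:y0+100,x0:x0+80],None,fx=5,fy=5,interpolation=cv2.INTER_CUBIC)
save(np.hstack([r(b,315,130),r(a,300,160)]),'c1.png')"
```

```text
tx ty tz [ 0.39  5.17 -0.1 ] turn 0.001 clock 2.5 gap 59.8 F [-0.1  0.1 -0.1]
```

View pics/c1.png

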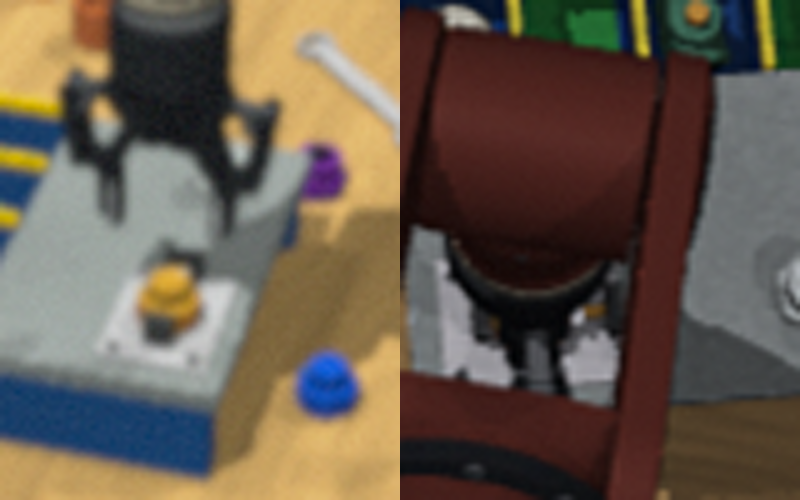

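The open fingers straddle the plug along shelf x: finger tips at about (110,215) and (225,230) in the left crop, brass plug below at (170,300). Next I descend and grip.

Request:
{"op": "send_rows", "data": {
  "moves": [
    {"jaw": 0.7,"tx": 0.4,"ty": 1.5,"tz": -0.1,"turn": 0},
    {"jaw": 0.7,"tx": 0.4,"ty": 3,"tz": -0.1,"turn": 0},
    {"jaw": 0.7,"tx": 0.4,"ty": 4.5,"tz": -0.1,"turn": 0},
    {"jaw": 0.7,"tx": 0.4,"ty": 5.15,"tz": -0.1,"turn": 0},
    {"jaw": 0.7,"tx": 0.4,"ty": 5.15,"tz": -0.1,"turn": 0},
    {"jaw": 0.5,"tx": 0.4,"ty": 5.15,"tz": -0.1,"turn": 0},
    {"jaw": 0.4,"tx": 0.4,"ty": 5.15,"tz": -0.1,"turn": 0},
    {"jaw": 0.35,"tx": 0.4,"ty": 5.15,"tz": -0.1,"turn": 0}
  ]
}}

```text
clock: 3.3
tool_pos: [467.1, 21.4, 272.1]
eef_rot: [-1.279, 1.09, -1.093]
contact_force: [0.1, -1.0, -0.7]
finger_gap: 30.2
```

Request:
{"op": "send_rows", "data": {
  "moves": [
    {"jaw": 0.3,"tx": 0,"ty": 0,"tz": 0,"turn": 0},
    {"jaw": 0.25,"tx": 0,"ty": 0,"tz": 0,"turn": 0},
    {"jaw": 0.2,"tx": 0,"ty": 0,"tz": 0,"turn": 0},
    {"jaw": 0.15,"tx": 0,"ty": 0,"tz": 0,"turn": 0},
    {"jaw": 0.15,"tx": 0,"ty": 0,"tz": 0,"turn": 0},
    {"jaw": 0.15,"tx": 0,"ty": 0,"tz": 0,"turn": 0},
    {"jaw": 0.15,"tx": 0,"ty": 0,"tz": 0,"turn": 0},
    {"jaw": 0.15,"tx": 0,"ty": 0,"tz": 0,"turn": 0}
  ]
}}

```text
clock: 4.1
tool_pos: [466.9, 21.2, 272.1]
eef_rot: [-1.28, 1.092, -1.092]
contact_force: [-2.4, -0.4, 5.6]
finger_gap: 22.4
```

```bash
python3 -c "
from h import *
go(-125.5,72.7,98.5);go(-62,72.7,98.5)"
```

```text
tx ty tz [-0.15  0.06 -0.04] turn -0.001 clock 4.1 gap 22.4 F [-2.4 -0.4  5.6]
tx ty tz [-0.16  0.06  6.31] turn -0.001 clock 4.1 gap 22.4 F [-2.4 -0.4  5.6]
```

Request:
{"op": "send_rows", "data": {
  "moves": [
    {"jaw": 0.1,"tx": 0,"ty": 0,"tz": 0.4,"turn": 0},
    {"jaw": 0.1,"tx": 0,"ty": 0,"tz": 0.8,"turn": 0},
    {"jaw": 0.1,"tx": 0,"ty": 0,"tz": 1.2,"turn": 0},
    {"jaw": 0.1,"tx": 0,"ty": 0,"tz": 1.6,"turn": 0},
    {"jaw": 0.1,"tx": 0,"ty": 0,"tz": 2.0,"turn": 0},
    {"jaw": 0.1,"tx": 0,"ty": 0,"tz": 2.4,"turn": 0},
    {"jaw": 0.1,"tx": 0,"ty": 0,"tz": 2.8,"turn": 0},
    {"jaw": 0.1,"tx": 0,"ty": 0,"tz": 3.2,"turn": 0}
  ]
}}

```text
clock: 4.9
tool_pos: [497.6, 26.1, 272.1]
eef_rot: [-1.284, 1.095, -1.089]
contact_force: [-6.7, -2.1, 12.0]
finger_gap: 22.4
```

```bash
python3 -c "
from h import *
b=grab_frame('side');go(-62,72.7,98.5)
r=lambda i,x0,y0:cv2.resize(i[y0:y0+80,x0:x0+80],None,fx=6,fy=6,interpolation=cv2.INTER_CUBIC)
save(r(b,310,140),'c2.png')"
```

```text
tx ty tz [-0.16  0.05  3.13] turn 0.0 clock 4.95 gap 22.2 F [-4.1 -1.2  7.6]
```

View pics/c2.png

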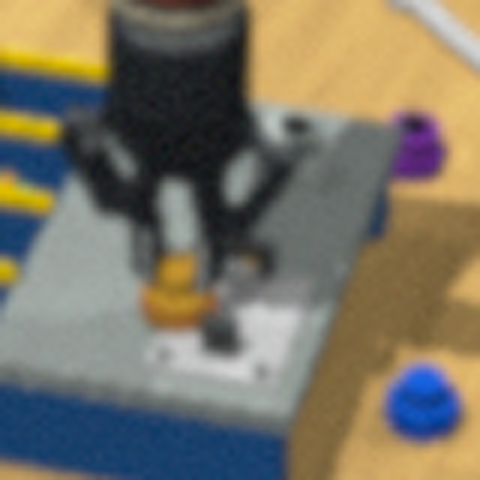

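The plug (180,290) has left the clip, held by the head between the fingers. I'll carry on off the plate, lower 3 mm onto the shelf, and go sideways to the cell line.

Request:
{"op": "send_rows", "data": {
  "moves": [
    {"jaw": 0.1,"tx": 0,"ty": 0,"tz": 0.5,"turn": 0},
    {"jaw": 0.1,"tx": 0,"ty": 0,"tz": 1.0,"turn": 0},
    {"jaw": 0.1,"tx": 0,"ty": 0,"tz": 1.5,"turn": 0},
    {"jaw": 0.1,"tx": 0,"ty": 0,"tz": 2.0,"turn": 0},
    {"jaw": 0.1,"tx": 0,"ty": 0,"tz": 2.5,"turn": 0},
    {"jaw": 0.1,"tx": 0,"ty": 0,"tz": 3.0,"turn": 0},
    {"jaw": 0.1,"tx": 0,"ty": 0,"tz": 3.4,"turn": 0},
    {"jaw": 0.1,"tx": 0,"ty": 0,"tz": 3.4,"turn": 0}
  ]
}}

```text
clock: 5.75
tool_pos: [532.3, 31.7, 270.8]
eef_rot: [-1.28, 1.092, -1.092]
contact_force: [-0.0, -0.4, -2.1]
finger_gap: 22.3
```

Request:
{"op": "send_rows", "data": {
  "moves": [
    {"jaw": 0.1,"tx": 0,"ty": 0.15,"tz": 0,"turn": 0},
    {"jaw": 0.1,"tx": 0,"ty": 0.25,"tz": 0,"turn": 0},
    {"jaw": 0.1,"tx": 0.6,"ty": 0.25,"tz": 0,"turn": 0},
    {"jaw": 0.1,"tx": 1.4,"ty": 0.25,"tz": 0,"turn": 0},
    {"jaw": 0.1,"tx": 2.2,"ty": 0.25,"tz": 0,"turn": 0},
    {"jaw": 0.1,"tx": 3.0,"ty": 0.25,"tz": 0,"turn": 0},
    {"jaw": 0.1,"tx": 3.75,"ty": 0.25,"tz": 0,"turn": 0},
    {"jaw": 0.1,"tx": 3.75,"ty": 0.25,"tz": 0,"turn": 0}
  ]
}}

```text
clock: 6.55
tool_pos: [538.3, -6.8, 269.1]
eef_rot: [-1.28, 1.091, -1.094]
contact_force: [0.2, -1.2, 4.3]
finger_gap: 22.3
```

```bash
python3 -c "
from h import *
go(37,33.5,98.5)
b=grab_frame('side');a=grab_frame('top')
r=lambda i,x0,y0:cv2.resize(i[y0:y0+80,x0:x0+80],None,fx=5,fy=5,interpolation=cv2.INTER_CUBIC)
save(np.hstack([r(b,290,140),r(a,300,145)]),'c3.png')"
```

```text
tx ty tz [-0.13 -0.23  9.61] turn -0.001 clock 6.55 gap 22.3 F [ 0.2 -1.2  4.3]
```

View pics/c3.png

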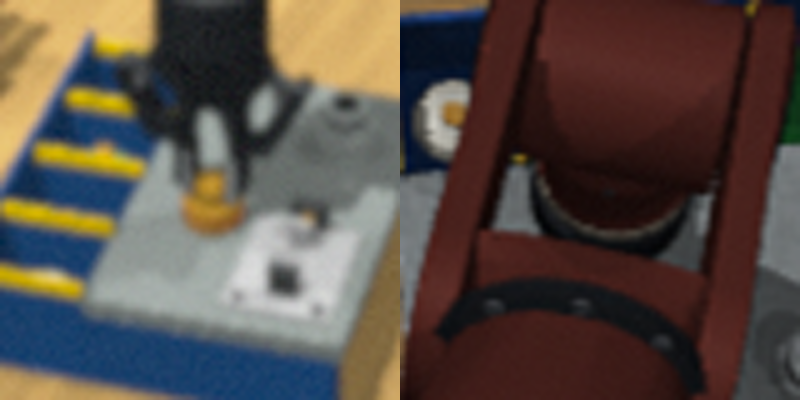

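```bash
python3 -c "
from h import *
t=state()['tool_pos'];print(proj('side',[t[0],t[1],75]),proj('side',[t[0],t[1],94]))
b=cv2.imread('pics/c3.png')[:,:400];h=cv2.cvtColor(b,cv2.COLOR_BGR2HSV);m=cv2.inRange(h,(10,130,90),(22,255,255));m[:150]=0;m[260:]=0;m[:,:170]=0;m[:,260:]=0
x,y,w,hh=cv2.boundingRect(m);print(290+x/5,290+(x+w)/5,140+y/5,140+(y+hh)/5)
for k in(-1,1):
  print(proj('side',t*[1,1,0]+[k*21*.897,k*21*.442,85]))"
```

```text
(np.float64(331.9899605244114), np.float64(182.75139368938858)) (np.float64(331.95531187511517), np.float64(178.31318635696223))
327.0 338.2 174.4 186.4
(np.float64(338.2167463971139), np.float64(180.32346750404633))
(np.float64(325.7288466994454), np.float64(180.52342228852143))
```

The plug is centred under the grip to about 1–2 mm and stands flat on the shelf. Now straight forward over the edge.

Request:
{"op": "send_rows", "data": {
  "moves": [
    {"jaw": 0.1,"tx": -0.1,"ty": 0,"tz": 0.6,"turn": 0},
    {"jaw": 0.1,"tx": -0.1,"ty": 0,"tz": 1.2,"turn": 0},
    {"jaw": 0.1,"tx": -0.1,"ty": 0,"tz": 1.8,"turn": 0},
    {"jaw": 0.1,"tx": -0.1,"ty": 0,"tz": 2.4,"turn": 0},
    {"jaw": 0.1,"tx": -0.1,"ty": 0,"tz": 3.0,"turn": 0},
    {"jaw": 0.1,"tx": -0.1,"ty": 0,"tz": 3.6,"turn": 0},
    {"jaw": 0.1,"tx": -0.1,"ty": 0,"tz": 4.2,"turn": 0},
    {"jaw": 0.1,"tx": -0.1,"ty": 0,"tz": 4.8,"turn": 0}
  ]
}}

```text
clock: 7.45
tool_pos: [583.8, 3.0, 269.1]
eef_rot: [-1.286, 1.096, -1.088]
contact_force: [-7.0, -1.7, 11.3]
finger_gap: 22.3
```

Request:
{"op": "send_rows", "data": {
  "moves": [
    {"jaw": 0.1,"tx": 0,"ty": 0,"tz": 0.6,"turn": 0},
    {"jaw": 0.1,"tx": 0,"ty": 0,"tz": 1.2,"turn": 0},
    {"jaw": 0.1,"tx": 0,"ty": 0,"tz": 1.8,"turn": 0},
    {"jaw": 0.1,"tx": 0,"ty": 0,"tz": 2.4,"turn": 0},
    {"jaw": 0.1,"tx": 0,"ty": 0,"tz": 3.0,"turn": 0},
    {"jaw": 0.1,"tx": 0,"ty": 0,"tz": 3.6,"turn": 0},
    {"jaw": 0.1,"tx": 0,"ty": 0,"tz": 4.2,"turn": 0},
    {"jaw": 0.1,"tx": 0,"ty": 0,"tz": 4.8,"turn": 0}
  ]
}}

```text
clock: 8.25
tool_pos: [632.2, 11.0, 267.3]
eef_rot: [-1.281, 1.093, -1.091]
contact_force: [-0.2, 0.1, -0.3]
finger_gap: 22.2
```

```bash
python3 -c "
from h import *
go(37,33.5,96)
b=grab_frame('side')
save(cv2.resize(b[120:220,270:370],None,fx=5,fy=5,interpolation=cv2.INTER_CUBIC),'c4.png')"
```

```text
tx ty tz [ 0.15 -0.17  0.05] turn -0.0 clock 8.25 gap 22.2 F [-0.2  0.1 -0.3]
```

View pics/c4.png

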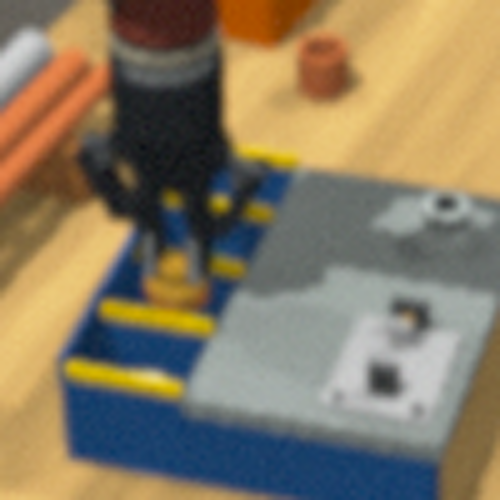

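The plug (178,285) is held over its cell between the dividers. Release, then rise.

Request:
{"op": "send_rows", "data": {
  "moves": [
    {"jaw": 0.6,"tx": 0,"ty": 0,"tz": 0,"turn": 0},
    {"jaw": 0.6,"tx": 0,"ty": 0,"tz": 0,"turn": 0},
    {"jaw": 0.6,"tx": 0,"ty": 0,"tz": 0,"turn": 0},
    {"jaw": 0.6,"tx": 0,"ty": 0,"tz": 0,"turn": 0},
    {"jaw": 0.6,"tx": 0,"ty": 0,"tz": 0,"turn": 0},
    {"jaw": 0.6,"tx": 0,"ty": -3,"tz": 0,"turn": 0},
    {"jaw": 0.7,"tx": 0,"ty": -6,"tz": 0,"turn": 0},
    {"jaw": 0.7,"tx": 0,"ty": -6,"tz": 0,"turn": 0}
  ]
}}

```text
clock: 9.1
tool_pos: [634.5, 10.6, 334.5]
eef_rot: [-1.273, 1.084, -1.098]
contact_force: [0.4, -0.4, 0.5]
finger_gap: 59.9
```

```bash
python3 -c "
from h import *
go(-120.5,-77.6,155);go(-120.5,-77.6,91)"
```

```text
tx ty tz [ 11.19   0.52 -15.92] turn -0.0 clock 9.1 gap 59.9 F [ 0.4 -0.4  0.5]
tx ty tz [ 11.17   6.92 -15.99] turn -0.0 clock 9.1 gap 59.9 F [ 0.4 -0.4  0.5]
```

Request:
{"op": "send_rows", "data": {
  "moves": [
    {"jaw": 0.7,"tx": 2.8,"ty": 0,"tz": -4,"turn": 0},
    {"jaw": 0.7,"tx": 5.6,"ty": 0,"tz": -8,"turn": 0},
    {"jaw": 0.7,"tx": 8.4,"ty": 0,"tz": -12,"turn": 0},
    {"jaw": 0.7,"tx": 10.5,"ty": 0,"tz": -15,"turn": 0},
    {"jaw": 0.7,"tx": 11.2,"ty": 0,"tz": -15.9,"turn": 0},
    {"jaw": 0.7,"tx": 11.2,"ty": 0,"tz": -15.9,"turn": 0},
    {"jaw": 0.7,"tx": 11.2,"ty": 0,"tz": -15.9,"turn": 0},
    {"jaw": 0.7,"tx": 11.2,"ty": 0,"tz": -15.9,"turn": 0}
  ]
}}

```text
clock: 9.9
tool_pos: [494.0, -124.2, 328.8]
eef_rot: [-1.28, 1.091, -1.091]
contact_force: [0.0, 0.7, 0.1]
finger_gap: 59.9
```

```bash
python3 -c "
from h import *
go(-120.5,-77.6,91)
b=grab_frame('side');a=grab_frame('top')
r=lambda i,x0,y0:cv2.resize(i[y0:y0+90,x0:x0+90],None,fx=4.4,fy=4.4,interpolation=cv2.INTER_CUBIC)
save(np.hstack([r(b,300,125),r(a,300,130)]),'c5.png')"
```

```text
tx ty tz [0.1  6.48 0.08] turn 0.001 clock 9.9 gap 59.9 F [0.  0.7 0.1]
```

View pics/c5.png

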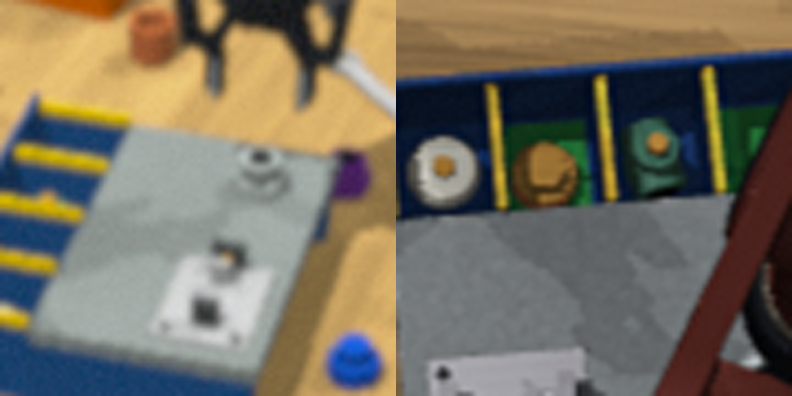

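The plug lies in its cell with the pad (545,175 in the right crop). Next, the bushing.

Request:
{"op": "send_rows", "data": {
  "moves": [
    {"jaw": 0.7,"tx": 0.1,"ty": 2,"tz": 0.1,"turn": 0},
    {"jaw": 0.7,"tx": 0.1,"ty": 4,"tz": 0.1,"turn": 0},
    {"jaw": 0.7,"tx": 0.1,"ty": 5.5,"tz": 0.1,"turn": 0},
    {"jaw": 0.7,"tx": 0.1,"ty": 6.45,"tz": 0.1,"turn": 0},
    {"jaw": 0.7,"tx": 0.1,"ty": 6.45,"tz": 0.1,"turn": 0},
    {"jaw": 0.55,"tx": 0.1,"ty": 6.45,"tz": 0.1,"turn": 0},
    {"jaw": 0.5,"tx": 0.1,"ty": 6.45,"tz": 0.1,"turn": 0},
    {"jaw": 0.45,"tx": 0.1,"ty": 6.45,"tz": 0.1,"turn": 0}
  ]
}}

```text
clock: 10.8
tool_pos: [494.7, -125.8, 265.3]
eef_rot: [-1.279, 1.09, -1.094]
contact_force: [-0.7, -0.1, -0.4]
finger_gap: 38.8
```

Request:
{"op": "send_rows", "data": {
  "moves": [
    {"jaw": 0.4,"tx": 0,"ty": 0,"tz": 0,"turn": 0},
    {"jaw": 0.35,"tx": 0,"ty": 0,"tz": 0,"turn": 0},
    {"jaw": 0.3,"tx": 0,"ty": 0,"tz": 0,"turn": 0},
    {"jaw": 0.25,"tx": 0,"ty": 0,"tz": 0,"turn": 0},
    {"jaw": 0.2,"tx": 0,"ty": 0,"tz": 0,"turn": 0},
    {"jaw": 0.2,"tx": 0,"ty": 0,"tz": 0,"turn": 0},
    {"jaw": 0.2,"tx": 0,"ty": 0,"tz": 0,"turn": 0},
    {"jaw": 0.2,"tx": 0,"ty": 0,"tz": 0,"turn": 0}
  ]
}}

```text
clock: 11.6
tool_pos: [494.4, -125.9, 265.3]
eef_rot: [-1.28, 1.091, -1.093]
contact_force: [-2.7, -0.2, 5.7]
finger_gap: 30.5
```

```bash
python3 -c "
from h import *
go(-60,-100.5,91);go(37,-100.5,91)"
```

```text
tx ty tz [2.2  0.13 6.12] turn -0.0 clock 11.6 gap 30.5 F [-2.7 -0.2  5.7]
tx ty tz [ 2.2   0.14 15.82] turn -0.0 clock 11.6 gap 30.5 F [-2.7 -0.2  5.7]
```

Request:
{"op": "send_rows", "data": {
  "moves": [
    {"jaw": 0.15,"tx": 0.25,"ty": 0,"tz": 0.7,"turn": 0},
    {"jaw": 0.15,"tx": 0.55,"ty": 0,"tz": 1.5,"turn": 0},
    {"jaw": 0.15,"tx": 0.9,"ty": 0,"tz": 2.4,"turn": 0},
    {"jaw": 0.15,"tx": 1.2,"ty": 0,"tz": 3.3,"turn": 0},
    {"jaw": 0.15,"tx": 1.5,"ty": 0,"tz": 4.2,"turn": 0},
    {"jaw": 0.15,"tx": 1.9,"ty": 0,"tz": 5.2,"turn": 0},
    {"jaw": 0.15,"tx": 2.2,"ty": 0,"tz": 6.1,"turn": 0},
    {"jaw": 0.15,"tx": 2.2,"ty": 0,"tz": 6.1,"turn": 0}
  ]
}}

```text
clock: 12.4
tool_pos: [559.0, -138.2, 265.3]
eef_rot: [-1.279, 1.09, -1.094]
contact_force: [-0.0, -0.4, 4.2]
finger_gap: 30.9
```

```bash
python3 -c "
from h import *
go(37,-100.5,91)
t=state()['tool_pos'];print(proj('side',[t[0],t[1],89]))
b=grab_frame('side')
save(cv2.resize(b[110:200,290:390],None,fx=5,fy=5,interpolation=cv2.INTER_CUBIC),'c6.png')"
```

```text
tx ty tz [-0.03  0.15  9.63] turn -0.0 clock 12.4 gap 30.9 F [-0.  -0.4  4.2]
(np.float64(342.5092225681955), np.float64(157.17184059824055))
```

View pics/c6.png

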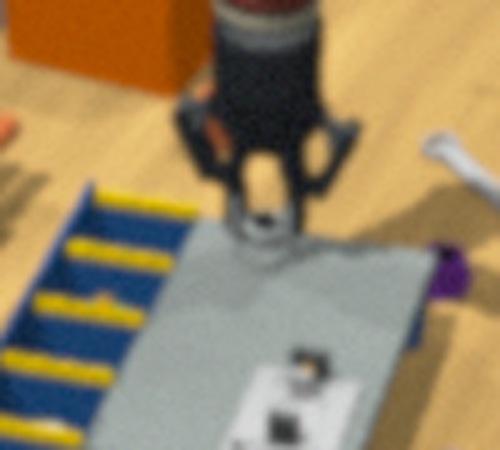

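The bushing (264,232) stands upright in the grip, in line with the last cell. Forward over the edge.

Request:
{"op": "send_rows", "data": {
  "moves": [
    {"jaw": 0.15,"tx": 0,"ty": 0,"tz": 0.6,"turn": 0},
    {"jaw": 0.15,"tx": 0,"ty": 0,"tz": 1.2,"turn": 0},
    {"jaw": 0.15,"tx": 0,"ty": 0,"tz": 1.8,"turn": 0},
    {"jaw": 0.15,"tx": 0,"ty": 0,"tz": 2.4,"turn": 0},
    {"jaw": 0.15,"tx": 0,"ty": 0,"tz": 3.0,"turn": 0},
    {"jaw": 0.15,"tx": 0,"ty": 0,"tz": 3.6,"turn": 0},
    {"jaw": 0.15,"tx": 0,"ty": 0,"tz": 4.2,"turn": 0},
    {"jaw": 0.15,"tx": 0,"ty": 0,"tz": 4.8,"turn": 0}
  ]
}}

```text
clock: 13.25
tool_pos: [604.4, -130.7, 265.3]
eef_rot: [-1.284, 1.095, -1.09]
contact_force: [-6.9, -1.7, 9.8]
finger_gap: 30.6
```

Request:
{"op": "send_rows", "data": {
  "moves": [
    {"jaw": 0.15,"tx": 0,"ty": 0,"tz": 0.6,"turn": 0},
    {"jaw": 0.15,"tx": 0,"ty": 0,"tz": 1.2,"turn": 0},
    {"jaw": 0.15,"tx": 0,"ty": 0,"tz": 1.8,"turn": 0},
    {"jaw": 0.15,"tx": 0,"ty": 0,"tz": 2.4,"turn": 0},
    {"jaw": 0.15,"tx": 0,"ty": 0,"tz": 3.0,"turn": 0},
    {"jaw": 0.15,"tx": 0,"ty": 0,"tz": 3.6,"turn": 0},
    {"jaw": 0.15,"tx": 0,"ty": 0,"tz": 4.2,"turn": 0},
    {"jaw": 0.15,"tx": 0,"ty": 0,"tz": 4.8,"turn": 0}
  ]
}}

```text
clock: 14.05
tool_pos: [652.5, -122.4, 262.9]
eef_rot: [-1.28, 1.093, -1.091]
contact_force: [-0.2, 0.4, -1.8]
finger_gap: 30.6
```

```bash
python3 -c "
from h import *
go(37,-100.5,91)"
```

```text
tx ty tz [ 0.06 -0.11  0.16] turn -0.001 clock 14.05 gap 30.6 F [-0.2  0.4 -1.8]
```

Request:
{"op": "send_rows", "data": {
  "moves": [
    {"jaw": 0.55,"tx": 0,"ty": 0,"tz": 0,"turn": 0},
    {"jaw": 0.55,"tx": 0,"ty": 0,"tz": 0,"turn": 0},
    {"jaw": 0.55,"tx": 0,"ty": 0,"tz": 0,"turn": 0},
    {"jaw": 0.55,"tx": 0,"ty": 0,"tz": 0,"turn": 0},
    {"jaw": 0.55,"tx": 0,"ty": 0,"tz": 0,"turn": 0},
    {"jaw": 0.55,"tx": 0,"ty": -3,"tz": 0,"turn": 0},
    {"jaw": 0.55,"tx": 0,"ty": -6,"tz": 0,"turn": 0},
    {"jaw": 0.55,"tx": 0,"ty": -9,"tz": 0,"turn": 0}
  ]
}}

```text
clock: 14.85
tool_pos: [652.4, -122.7, 354.9]
eef_rot: [-1.28, 1.093, -1.092]
contact_force: [0.2, 0.6, 0.1]
finger_gap: 46.9
```

Request:
{"op": "send_rows", "data": {
  "moves": [
    {"jaw": 0.55,"tx": -5,"ty": -3,"tz": -5,"turn": 0},
    {"jaw": 0.55,"tx": -10,"ty": -3,"tz": -9,"turn": 0},
    {"jaw": 0.55,"tx": -15,"ty": -3,"tz": -13,"turn": 0},
    {"jaw": 0.55,"tx": -20,"ty": -3,"tz": -16,"turn": 0},
    {"jaw": 0.55,"tx": -25,"ty": -3,"tz": -18,"turn": 0},
    {"jaw": 0.55,"tx": -30,"ty": -3,"tz": -20,"turn": 0},
    {"jaw": 0.55,"tx": -34,"ty": -3,"tz": -20,"turn": 0},
    {"jaw": 0.55,"tx": -38,"ty": -3,"tz": -20,"turn": 0}
  ]
}}

```text
clock: 15.65
tool_pos: [407.6, 180.1, 384.5]
eef_rot: [-1.278, 1.092, -1.093]
contact_force: [1.2, 0.2, -0.6]
finger_gap: 47.0
```

Request:
{"op": "send_rows", "data": {
  "moves": [
    {"jaw": 0.55,"tx": 0,"ty": 0,"tz": 0,"turn": 0},
    {"jaw": 0.55,"tx": 0,"ty": 0,"tz": 0,"turn": 0},
    {"jaw": 0.55,"tx": 0,"ty": 0,"tz": 0,"turn": 0},
    {"jaw": 0.55,"tx": 0,"ty": 0,"tz": 0,"turn": 0},
    {"jaw": 0.55,"tx": 0,"ty": 0,"tz": 0,"turn": 0},
    {"jaw": 0.55,"tx": 0,"ty": 0,"tz": 0,"turn": 0},
    {"jaw": 0.55,"tx": 0,"ty": 0,"tz": 0,"turn": 0},
    {"jaw": 0.55,"tx": 0,"ty": 0,"tz": 0,"turn": 0}
  ]
}}

```text
clock: 16.45
tool_pos: [409.6, 178.7, 384.0]
eef_rot: [-1.28, 1.093, -1.093]
contact_force: [0.4, -0.9, -0.2]
finger_gap: 46.8
```

```bash
python3 -c "
from h import *
go(37,-100.5,91)
a=grab_frame('top')
save(cv2.resize(a[125:255,250:440],None,fx=4,fy=4,interpolation=cv2.INTER_CUBIC),'c7.png')"
```

```text
tx ty tz [33.6  12.   19.44] turn -0.001 clock 16.45 gap 46.8 F [ 0.4 -0.9 -0.2]
```

View pics/c7.png

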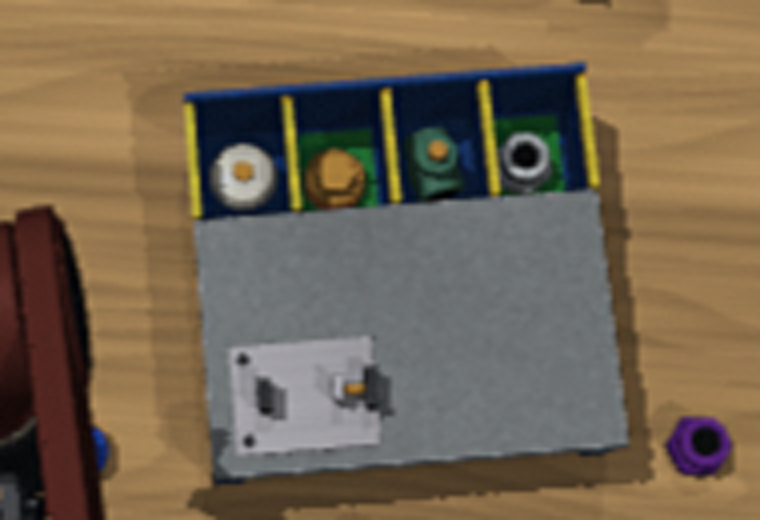

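The plug (335,180) and the bushing (525,162) both lie in pad cells. The knob and valve look unmoved and the arm is clear.

```bash
python3 -c "
from h import *
print(finish_job())"
```

```text
the job is handed in; nothing more can be done
None
```

The job is handed in at about 16.5 s of the 72 s allowed. Both parts are in the two cells with green pads: the brass plug in the one at y = +33.5 mm, and the galvanized bushing in the one at y = -100.5 mm.

**How it was done:** I held the plug by its head with the jaws along shelf x, pulled it forward out of the clip, and lowered it the 3 mm onto the shelf. I slid it sideways into line with its cell and over the edge. The bushing was gripped by its body and slid the same way. I kept hold of each part, at shelf height, until it was over its cell and then released it, rather than letting it tip over the edge.

**Last checks:**
- **Final top picture:** both parts lie in the pad cells. The knob and valve look unmoved, and the arm is clear of everything.
- **Forces:** the readings after each move stayed within about 14 N.
- **Not measured:** contact with the yellow divider tops was only judged from the pictures and reported forces. The final resting positions and the bench items were not measured either.
- **Disagreement:** the finger gaps read about 2 mm smaller than the stated part sizes (22.3 and 30.6 mm), but both grips held.

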